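Bed a manifold block down on its parallels in the drill vise

TASK

The brass manifold block clamped in the vise has ridden up off the two steel parallels beneath it, and they have crept out sideways. First push the parallels back in until their ends are flush with the sides of the vise, then take the drift and press or tap the block down with the drift's nylon nose, working over its front and its rear edge as needed, firmly but without hammering, so that its finished top is not dented, and never with the bare gripper, until it sits hard on both parallels and neither can slide any more. Finally stand the drift upright on the worktop again, clear of the vise, and disturb nothing else.

Things in the scene. Friction and masses are not known exactly. Their poses are not given: they have to be found in the camera images.
- vise: steel drill-press vise, bolted down. Origin: underside, midway between the jaws; x from the moving jaw (robot's side, its screw and tommy bar reach to x=-111 mm, 36 mm high) to the fixed jaw (ends at x=+91 mm), y along the jaws, z up. Base, bed and jaws are 90 mm wide: flat side faces at y=-45 and +45 mm, from the worktop up to the jaw tops at z=66 mm. Jaw faces at x=-30 and +30 mm.
- bed (a point): centre of the top of the vise's bed between the jaws, axes as the vise's: vise x=0, y=0, z=39 mm. This top is a land from x=-17.5 to +17.5 mm; between it and each jaw is a channel 9 mm deeper (floor at vise z=30 mm), centred on x=-24 (front) and x=+24 mm (rear) and open at both side faces of the vise. One parallel lies in each.
- parallel_a: loose steel bar, 10 (x) x 90 (y) x 20 mm (z), 0.14 kg, in the front or the rear channel of the vise, beneath the block (z 30 to 50 mm in the vise's frame). Origin: centre of its underside; its y is along the vise's y. Its origin is up to 24 mm off the vise's y=0, so it sticks out of one side face by that much; at 0 both ends are flush. Slides easily while the block does not press on it.
- parallel_b: identical bar in the other channel; same origin and axes. The front bar is anywhere from 24 mm out on the vise's -y side to 24 mm out on its +y side; the rear bar is 10 to 24 mm out on the -y side.
- block: brass manifold block, 58 (x) x 60 (y) x 28 mm (z), 0.8 kg, gripped by the jaws. Origin: centre of its underside, on the vise's axis (x=y=0), axes as the vise's. Starts 4 to 7 mm above its seat and rocked up to 0.07 rad about y, front or rear edge higher. Against the jaws' friction it only moves up or down and rocks about y, and stays where it is left. Dents above 60 N; a bare gripper marks it.
- block_top (a point): centre of the block's flat top face; when seated, level and at z=78 mm in the vise's frame. About 8 N down moves the block until one edge meets its parallel; then about 12 to 15 N at x=14 to 20 mm on the other edge's side of the middle brings that edge down too (at the middle about 20 N; over the edge that is down no force helps). Seated on both, it stops dead within 0.5 mm over either edge; a last 15 to 20 N over each clamps both bars.
- drift: tapping drift standing upright on the worktop to the robot's right, 96 mm high, 0.17 to 0.33 kg, round: below, a flat-faced black nylon nose 18 mm in diameter and 12 mm high under a steel head 28 mm in diameter and 22 mm high; above, a straight steel handle 16 mm in diameter, 62 mm long. Origin: on the axis half-way up, 48 mm above its foot and 14 mm above the head's flat shoulder, on which fingertips may rest; z up.
- stopper: bystander: orange rubber stopper, 30 mm wide, 29 mm high. Origin at its underside. Not to be disturbed.
- stopwatch: bystander: black digital stopwatch lying flat, 61x54x16 mm. Origin at its underside. Not to be disturbed.
- brass_union: bystander: brass hex pipe union lying, 22x44x19 mm. Origin at its underside. Not to be disturbed.
- fitting: bystander: steel bulkhead tube fitting standing, flange 28 mm, 46 mm high. Origin at its underside. Not to be disturbed.

How it is judged:
By the outcome, as a careful person would: the job done as asked, in the order asked, and still so for the second after the job is handed in, with the robot touching nothing.
It also fails if it takes over 72 s, if anything falls off the work surface, if the arm or the gripper's body presses on something with over 40 N, if the wrist force passes 120 N, or if a joint passes its speed limit or range.

ROBOT

A 7-joint arm with a two-finger parallel gripper is mounted at the origin on a cart in front of the work surface, level with it; the furniture and walls round the work are solid. World frame = base frame: x ahead of the robot, y to its left, z up, the work surface at z = 0. Lengths are in m, angles in rad, forces in N, time in s.
With the tool pointing down it reaches from about 0.35 to 0.9 m from the base axis. Payload 19.9 kg.
Tool frame: the origin (TCP) lies at the very end of the fingers, on their centre line; the grasp point (between the pads) lies grip_point_offset behind it (grip_point_offset is the distance from the TCP to the grasp point, in m); z points along the fingers, y is the line along which they close (so a half turn about z gives the same grasp; the last joint's range is limited). The gripper opens to 85 mm and grips with 20 to 120 N. Pads are 22 mm wide; open, the fingers measure 114 mm over their backs; the gripper's body (76 mm by 85 mm) begins 54 mm behind the grasp point. The pads swing forward as they close: fully open they stand 13 mm farther back than shut.
Start: joints at [1.3, 0.417, -0.01, 1.614, 0.005, 1.111, -0.053], TCP at [0.142, -0.609, 0.231] pointing down, gripper open.
Joint ranges: [-2.81, 2.81], [-0.39, 2.02], [-1.27, 1.25], [0.06, 2.57], [-1.19, 4.33], [0.19, 2], [-2.82, 2.82]. Speed limits (rad/s): [1.89, 1.89, 2.39, 2.39, 3.01, 3.01, 3.01].

INTERFACE

Orientations are given as a rotation vector (axis times angle).
In Python, from cell import * gives the robot as it stands. The module is installed in compiled form; this text tells all that it offers.
- The arm moves only by the shell command python3 -m inch 'ROWS' [FORCE]. ROWS is JSON, a list of rows, each a list of 7 numbers: the finger opening in cm, from 0 to 8.54, then the shift along the world's x, y, z in cm, then the turn, a rotation vector about the world's x, y, z in degrees. A call has 1 to 10 rows; each row shifts and turns the commanded pose from where the row before left it; what a row does not reach is not made up. A row lasts 1/12 s, in which the tool goes at most 41.7 mm and 7.16 degrees, less where a joint would pass 70% of its speed; a pose out of reach is approached as far as the arm can. A call is refused whole if a number of a shift passes 4.17 or a number of a turn 7.16, either way. A call with a gripper value outside its range is refused whole. The fingers move at their own pace and stop on an object; FORCE is the grip in N (left out, the last holds). Time passes only in rows, so rows that do not move let the fingers close. It gives the time, the measured TCP pose, the force, the opening and the grip force at its end, in the units of the state.
- read_state(): the state, without advancing time (a new reading comes with each control period).
- read_camera(name): name is "scene" or "top" or "wrist"; returns a dict with "img" (420x560x3 uint8, blue, green, red), "mtx" (3x3 intrinsics, pixels), "R" (3x3) and "t" (3): a world point X has camera coordinates R X + t; the wrist camera has in their place "mount" (4x4, takes a point from camera to tool coordinates, whose origin is the TCP and whose axes are the flange's). Camera axes: x right, y down, z forward; pixel columns grow to the right and rows downward; lengths in m; the calibration is good to about 2 mm. A picture is of the moment at which its call begins: read the wrist's pose just before it. There is no depth.
- sign_off(): hands the job in; it is judged then, once.
The state is a dict: "time": time; "qpos": joint angles; "qvel": joint speeds; "joint_torque": joint torques, N m; "position": TCP position; "ee_rot": TCP orientation; "contact_force": force on the tool from outside, world axes, zero at the start; "ft_torque": the same for the moment, N m; "grip_width": finger opening in m; "finger_force": force on a finger pad.
Only numpy, scipy, OpenCV 4.12 (cv2) and the standard library are available. Lean on these libraries where they do the work, as an engineer would, in place of code of your own. Each camera call takes 0.05 s, during which the arm holds its last target. There are 200 camera calls.

## Working session

There is one attempt and no reset: what is moved stays moved. The work goes in short steps, Python scripts to look and compute and a shell command to move; the robot and the scene stay as the last step left them, time stands still between calls to the robot, and variables do not carry over. Pictures are saved under pics/ and viewed, at most 10 in all, crops included, and the job is handed in when it is done.

```bash
mkdir -p pics; python3 - <<'E'
from cell import *
import cv2,numpy as np
s=read_state();print({k:np.round(v,3) for k,v in s.items()})
try: print(grip_point_offset)
except Exception as e: print(e)
for n in("scene","top"):
    c=read_camera(n);cv2.imwrite(f"pics/{n}0.png",c["img"]);np.savez(f"{n}0.npz",**{k:c[k] for k in("img","mtx","R","t")});print(n,c["mtx"],c["R"],c["t"])
E
```

```text
{'time': np.float64(0.0), 'qpos': array([ 1.301,  0.418, -0.01 ,  1.614,  0.005,  1.111, -0.053]), 'qvel': array([ 0.001, -0.002,  0.   , -0.001,  0.002, -0.001, -0.002]), 'joint_torque': array([ 0.0000e+00, -8.6443e+01,  6.7900e-01, -4.3490e+01,  1.9000e-02,
        7.0000e-03,  0.0000e+00]), 'position': array([ 0.142, -0.608,  0.231]), 'ee_rot': array([-3.12 , -0.359,  0.   ]), 'contact_force': array([-0.741,  0.554, -0.051]), 'ft_torque': array([ 0.019,  0.034, -0.005]), 'finger_force': np.float64(0.0), 'grip_width': np.float64(0.085)}
0.0187
scene [[457.52336825   0.         286.78834547]
 [  0.         457.52336825 210.84975173]
 [  0.           0.           1.        ]] [[ 0.86921931 -0.49413197 -0.01707002]
 [-0.28763519 -0.47728987 -0.83033751]
 [ 0.40214896  0.72665534 -0.55699932]] [-0.53441041  0.15293749  0.99693767]
top [[504.73943603   0.         280.64489274]
 [  0.         504.73943603 214.69655964]
 [  0.           0.           1.        ]] [[-0.04943195 -0.99877092 -0.00362419]
 [-0.97813472  0.04914389 -0.20208253]
 [ 0.20201226 -0.00644439 -0.97936179]] [-0.09139837  0.55120941  0.87472036]
```

View pics/scene0.png

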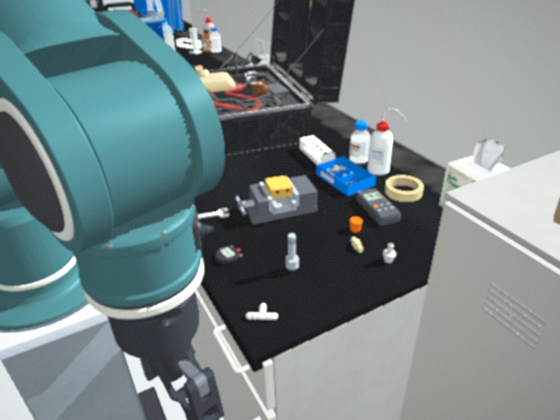

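View pics/top0.png

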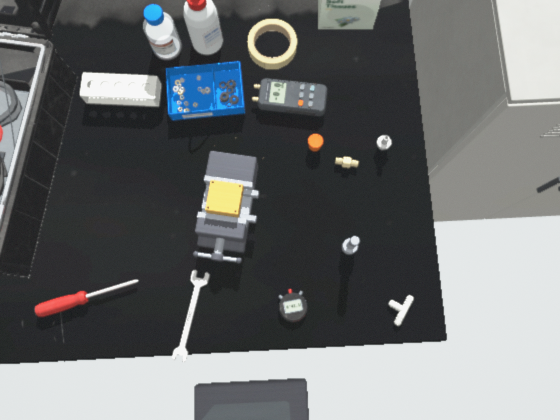

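```bash
cat > h.py <<'E'
import numpy as np,cv2
def ray(c,u,v,z):
    d=c["R"].T@np.linalg.inv(c["mtx"])@[u,v,1]; o=-c["R"].T@c["t"]
    return o+d*(z-o[2])/d[2]
def proj(c,X):
    p=c["mtx"]@(c["R"]@np.array(X)+c["t"]); return p[:2]/p[2]
def wrist():
    from cell import read_state,read_camera
    from scipy.spatial.transform import Rotation as Ro
    s=read_state();c=read_camera("wrist")
    T=np.eye(4);T[:3,:3]=Ro.from_rotvec(s["ee_rot"]).as_matrix();T[:3,3]=s["position"]
    M=np.linalg.inv(T@c["mount"]);c["R"]=M[:3,:3];c["t"]=M[:3,3];return c
E
python3 - <<'E'
from h import *
t=dict(np.load("top0.npz"));s=dict(np.load("scene0.npz"))
a=cv2.resize(t["img"][140:275,180:280],None,fx=4.4,fy=4.4,interpolation=cv2.INTER_CUBIC)
b=cv2.resize(t["img"][225:265,330:370],None,fx=8,fy=8,interpolation=cv2.INTER_CUBIC)
o=np.zeros((600,800,3),np.uint8);o[:594,:440]=a;o[:320,450:770]=b
cv2.imwrite("pics/crop1.png",o)
h=cv2.cvtColor(t["img"],cv2.COLOR_BGR2HSV);m=cv2.inRange(h,(18,120,100),(35,255,255))
m[:160]=0;m[240:]=0
cs=max(cv2.findContours(m,0,2)[0],key=cv2.contourArea)
r=cv2.minAreaRect(cs);print(r)
q=cv2.boxPoints(r);P=[ray(t,*p,.083) for p in q];print(np.round(P,4),np.mean(P,0))
for k,p in dict(drifttop=(354,240)).items(): print(k,ray(t,*p,.096))
for k,p,z in(("stopper",(316,142),.015),("union",(347,162),.01),("fit",(384,143),.03),("watch",(293,306),.01)): print(k,ray(t,*p,z))
E
```

```text
((224.20997619628906, 198.5299835205078), (33.09259796142578, 31.254119873046875), 8.130102157592773)
[[ 0.5527  0.0155  0.083 ]
 [ 0.6098  0.0064  0.083 ]
 [ 0.598  -0.0528  0.083 ]
 [ 0.5412 -0.0429  0.083 ]] [ 0.57543471 -0.01843558  0.083     ]
drifttop [ 0.48630735 -0.24405285  0.096     ]
stopper [ 0.69815463 -0.19641486  0.015     ]
union [ 0.65525449 -0.25546417  0.01      ]
fit [ 0.68401138 -0.3275482   0.03      ]
watch [ 0.38043117 -0.13347821  0.01      ]
```

View pics/crop1.png

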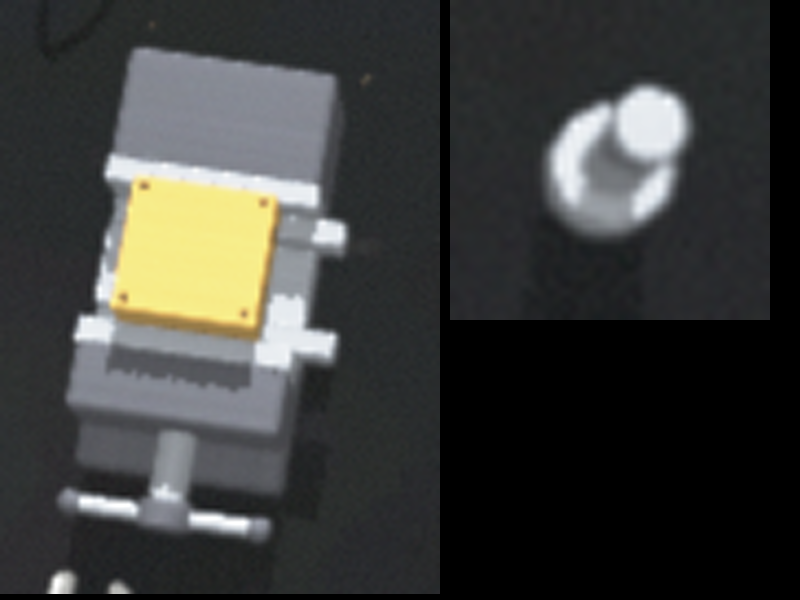

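The top view shows both parallels sticking out on the vise's -y side: rear end at about (258,194), front end at about (256,219). The vise yaw is about -0.16 rad, and the drift stands at about (0.486,-0.244). I'll move to the vise's -y side, with the finger closing line along vise x.

```bash
python3 -m inch '[[3.4,2.3,2.65,-0.1,0,0,3.76],[3.4,2.3,2.65,-0.1,0,0,3.76],[3.4,2.3,2.65,-0.1,0,0,3.76],[3.4,2.3,2.65,-0.1,0,0,3.76],[3.4,2.3,2.65,-0.1,0,0,3.76],[3.4,2.3,2.65,-0.1,0,0,3.76],[3.4,2.3,2.65,-0.1,0,0,3.76],[3.4,2.3,2.65,-0.1,0,0,3.76],[3.4,2.3,2.65,-0.1,0,0,3.76]]' 30
python3 -m inch '[[3.4,2.3,2.65,-0.1,0,0,3.76],[3.4,2.3,2.65,-0.1,0,0,3.76],[3.4,2.3,2.65,-0.1,0,0,3.76],[3.4,2.3,2.65,-0.1,0,0,3.76],[3.4,2.3,2.65,-0.1,0,0,3.76],[3.4,2.3,2.65,-0.1,0,0,3.76],[3.4,2.3,2.65,-0.1,0,0,3.76],[3.4,2.3,2.65,-0.1,0,0,3.76],[3.4,2.3,2.65,-0.1,0,0,3.76],[3.4,0,0,0,0,0,0]]'
python3 - <<'E'
from h import *
c=wrist();cv2.imwrite("pics/w1.png",c["img"]);np.savez("w1.npz",**{k:c[k] for k in("img","mtx","R","t")});print(c["R"],c["t"],-c["R"].T@c["t"])
E
```

```text
time: 0.85
position: [0.3495, -0.3686, 0.2222]
ee_rot: [-2.879, -1.256, 0.0]
contact_force: [0.3, -0.7, -0.1]
grip_width: 0.0342
finger_force: 0.0
time: 1.68
position: [0.5588, -0.1254, 0.213]
ee_rot: [-2.38, -2.048, -0.004]
contact_force: [-0.2, 0.7, -0.2]
grip_width: 0.0339
finger_force: 0.0
[[ 9.88776226e-01 -1.49403992e-01 -1.46161038e-04]
 [-1.44145463e-01 -9.54230907e-01  2.62040953e-01]
 [-3.92894359e-02 -2.59078797e-01 -9.65056743e-01]] [-0.57143399 -0.06834748  0.35055057] [ 0.5689413  -0.05977357  0.35612751]
```

View pics/w1.png

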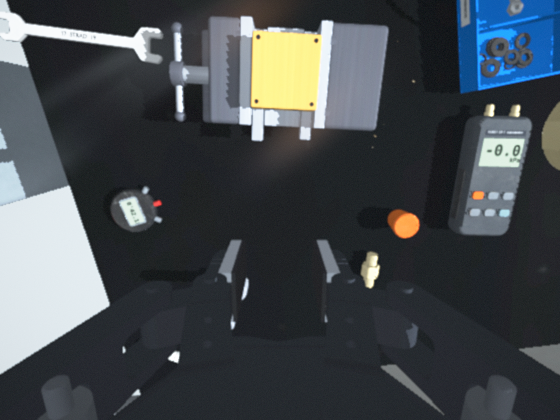

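The wrist picture shows the vise well: the fixed-jaw block is at columns 330-385 and rows 26-130, the bar ends are at (257,138) and (306,137), and the stopper and union are to the right. Next I'll measure the side edges.

```bash
python3 - <<'E'
from h import *
c=dict(np.load("w1.npz"));g=cv2.GaussianBlur(cv2.cvtColor(c["img"],6),(3,3),0).astype(float)
def edge(cols,r0,r1,sgn):
    d=np.diff(g,axis=0)*sgn
    return [ray(c,u,r0+np.argmax(d[r0:r1,u])+1.0,.066)[:2] for u in cols]
def fit(p,n):
    p=np.array(p);k,b=np.polyfit(p[:,0],p[:,1],1);r=p[:,1]-k*p[:,0]-b
    ok=abs(r)<2*abs(r).mean()+1e-4;k,b=np.polyfit(p[ok,0],p[ok,1],1);print(n,"yaw",np.arctan(k),"y at .575",k*.575+b,abs(r[ok]).mean(),ok.sum(),len(p));return k,b
cl=list(range(337,372))+list(range(217,240))
l=fit(edge(cl,115,145,-1),"low");h=fit(edge(cl,8,40,1),"high")
hsv=cv2.cvtColor(c["img"],40);m=cv2.inRange(hsv,(18,120,100),(35,255,255));m[200:]=0
m[:, :200]=0;m[:,350:]=0
k=max(cv2.findContours(m,0,2)[0],key=cv2.contourArea);r=cv2.minAreaRect(k);q=cv2.boxPoints(r);print(r)
P=np.array([ray(c,*p,.083) for p in q]);print(P.round(4),P.mean(0))
# right end of fixed jaw
d=np.diff(g,axis=1)
E=np.array([ray(c,360+np.argmin(d[v,360:400])+1,v,.066)[:2] for v in range(35,120,4)]);print("end mid",E.mean(0))
# bar ends, z=.05
for n,cols in(("front",(254,257,260)),("rear",(303,306,309))):
    print(n,[ (int(u),int(122+np.argmin(np.diff(g,axis=0)[122:150,u]))) for u in cols],[ray(c,u,122+np.argmin(np.diff(g,axis=0)[122:150,u])+1,.05)[:2].round(4) for u in cols])
# finger tips at right/left
print([ray(c,u,242,.213)for u in(240,321)])
E
```

```text
low yaw -0.19750250331860103 y at .575 -0.06348027077744883 0.00021383961174916644 57 58
high yaw -0.19847762116772386 y at .575 0.02639154683792494 0.00018984674049896602 58 58
((265.3182678222656, 85.5932388305664), (97.45256805419922, 46.62782669067383), 51.24837112426758)
[[ 0.5249 -0.0031  0.083 ]
 [ 0.5588  0.0139  0.083 ]
 [ 0.6012 -0.0525  0.083 ]
 [ 0.5661 -0.0724  0.083 ]] [ 0.56272159 -0.02852706  0.083     ]
end mid [ 0.66754928 -0.03442765]
front [(254, 140), (257, 140), (260, 140)] [array([ 0.5419, -0.0731]), array([ 0.5448, -0.0735]), array([ 0.5478, -0.074 ])]
rear [(303, 139), (306, 139), (309, 139)] [array([ 0.5906, -0.0795]), array([ 0.5936, -0.0799]), array([ 0.5966, -0.0804])]
[array([ 0.54048006, -0.11505359,  0.213     ]), array([ 0.58164463, -0.12127102,  0.213     ])]
```

```bash
python3 -m inch '[[3.4,0.1,0.45,-3,0,0,-0.6],[3.4,0.1,0.45,-3,0,0,-0.6],[3.4,0.1,0.45,-3,0,0,-0.6],[3.4,0.1,0.45,-3,0,0,-0.6],[3.4,0.1,0.45,-3,0,0,-0.3],[3.4,0,0,-3,0,0,0],[3.4,0,0,0,0,0,0],[3.4,0,0,0,0,0,0]]'
python3 - <<'E'
from h import *
c=wrist();cv2.imwrite("pics/w2.png",c["img"]);np.savez("w2.npz",**{k:c[k] for k in("img","mtx","R","t")})
from cell import *
print(read_state()["contact_force"])
E
```

```text
time: 2.4
position: [0.5598, -0.1096, 0.0327]
ee_rot: [-2.439, -1.977, 0.003]
contact_force: [-0.7, 0.0, 1.3]
grip_width: 0.0344
finger_force: 0.0
[0.6456818  0.33807071 0.00771505]
```

View pics/w2.png

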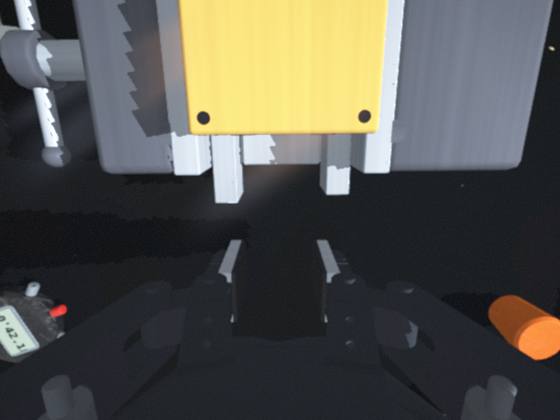

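The bars are at columns 215-241 and 322-348, and the finger pads face them at about 231 and 328. I'll open slightly to match and push both in at once.

```bash
python3 -m inch '[[4.1,0.3,0.4,-0.3,0,0,0],[4.1,0.1,0.5,0,0,0,0],[4.1,0.1,0.5,0,0,0,0],[4.1,0.08,0.4,0,0,0,0],[4.1,0.06,0.3,0,0,0,0],[4.1,0.06,0.3,0,0,0,0],[4.1,0.04,0.2,0,0,0,0],[4.1,0.04,0.2,0,0,0,0],[4.1,0.04,0.2,0,0,0,0],[4.1,0,0,0,0,0,0]]'; python3 -m inch '[[4.1,0.04,0.2,0,0,0,0],[4.1,0.02,0.1,0,0,0,0],[4.1,0,0,0,0,0,0]]'
python3 - <<'E'
from h import *
c=wrist();cv2.imwrite("pics/w3.png",c["img"][100:300])
E
```

```text
time: 3.28
position: [0.569, -0.0789, 0.0303]
ee_rot: [-2.44, -1.979, -0.0]
contact_force: [0.1, -0.3, 0.1]
grip_width: 0.0408
finger_force: 0.0
time: 3.53
position: [0.5696, -0.0759, 0.0302]
ee_rot: [-2.44, -1.979, -0.0]
contact_force: [-0.3, -1.0, -0.6]
grip_width: 0.0411
finger_force: 0.1
```

View pics/w3.png

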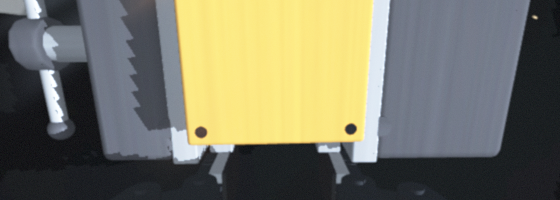

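The pads are on the bar ends, about 1-2 mm short of the side face. I'll creep in until they touch the face.

```bash
for i in 1; do python3 -m inch '[[4.1,0.01,0.05,0,0,0,0],[4.1,0.01,0.05,0,0,0,0],[4.1,0,0,0,0,0,0]]'; done; python3 -m inch '[[4.1,0.01,0.05,0,0,0,0],[4.1,0,0,0,0,0,0]]';python3 -m inch '[[4.1,0.01,0.05,0,0,0,0],[4.1,0,0,0,0,0,0]]'
```

```text
time: 3.83
position: [0.5697, -0.0751, 0.0302]
ee_rot: [-2.44, -1.979, 0.0]
contact_force: [0.1, -0.7, 0.0]
grip_width: 0.0408
finger_force: 0.6
time: 4.0
position: [0.5698, -0.0746, 0.0302]
ee_rot: [-2.44, -1.979, 0.0]
contact_force: [0.1, -2.0, -1.4]
grip_width: 0.0411
finger_force: 0.6
time: 4.17
position: [0.5699, -0.074, 0.0302]
ee_rot: [-2.44, -1.979, 0.0]
contact_force: [-1.0, -1.3, -0.8]
grip_width: 0.0409
finger_force: 0.5
```

```bash
python3 -m inch '[[4.1,0.01,0.05,0,0,0,0],[4.1,0,0,0,0,0,0]]';python3 -m inch '[[4.1,0.01,0.05,0,0,0,0],[4.1,0,0,0,0,0,0]]'; python3 -m inch '[[4.1,0.01,0.05,0,0,0,0],[4.1,0,0,0,0,0,0]]'
```

```text
time: 4.33
position: [0.57, -0.0736, 0.0302]
ee_rot: [-2.44, -1.979, 0.0]
contact_force: [-0.1, -1.5, -0.3]
grip_width: 0.0412
finger_force: 0.4
time: 4.5
position: [0.5702, -0.0731, 0.0303]
ee_rot: [-2.44, -1.979, 0.0]
contact_force: [-0.8, -0.2, -0.5]
grip_width: 0.0411
finger_force: 0.4
time: 4.67
position: [0.5703, -0.0726, 0.0303]
ee_rot: [-2.44, -1.979, 0.0]
contact_force: [-0.0, -0.9, -0.7]
grip_width: 0.0405
finger_force: 0.4
```

```bash
python3 - <<'E'
from h import *
c=wrist();np.savez("w4.npz",**{k:c[k] for k in("img","mtx","R","t")})
im=c["img"][210:290,140:410];cv2.imwrite("pics/w4.png",cv2.convertScaleAbs(cv2.resize(im,None,fx=2.9,fy=2.9,interpolation=2),alpha=1.3,beta=30))
E
```

```text
(no output)
```

View pics/w4.png

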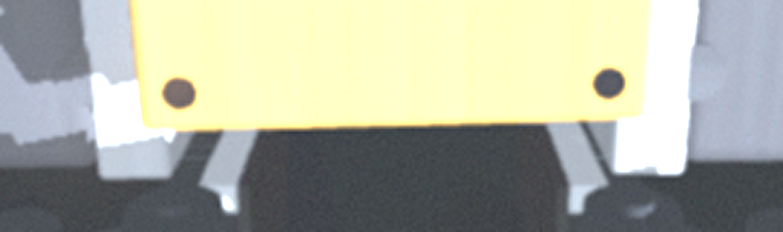

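```bash
python3 - <<'E'
from h import *
c=dict(np.load("w4.npz"))
O=np.array([.5805,-.0195]);X=np.array([.9805,-.1967]);Y=np.array([.1967,.9805])
f=lambda u,v,z:[round(1000*float((ray(c,u,v,z)[:2]-O)@a),1) for a in(X,Y)]
for u,v in((184.8,271.4),(364.1,269.7),(160,266),(395,265)):print("jaw",f(u,v,.066))
print("block edge",f(190,253.5,.082),f(355,252,.082))
print("pads?",f(224,255,.045),f(211,274,.045),f(337,253,.045),f(347,274,.045))
g=c["img"][...,1]
for u in (205,213,218,340,345,350,356): print(u,g[250:290:2,u])
E
```

```text
jaw [-36.4, -43.9]
jaw [34.7, -43.9]
jaw [-46.0, -41.5]
jaw [46.7, -42.0]
block edge [-28.4, -28.9] [26.3, -28.9]
pads? [-24.7, -46.7] [-31.5, -56.5] [28.0, -46.3] [33.2, -57.1]
205 [232 227 170  91  71  53  39  50  37  41  43  38  38  41  38  40  44  42
  40  39]
213 [228 222 148  41  40  53  77 110 120 121 122 122 128  57  38  36  40  38
  41  38]
218 [230 222 157 118 123 122 122 120 120 121 121 123 142 152 203 239 156  50
  41  39]
340 [192  75  97 117 127 120 121 120 122 122 119 119 142 149 143 129 115  47
  39  40]
345 [202 108  98  94  69  50  58  90 111 120 122 124 122  45  37  38  41  40
  41  40]
350 [199 105 102 102 103 105 106 104 101  77  41  45  42  39  39  41  41  39
  41  41]
356 [210 226 228 227 228 228 228 229 227 209  66  39  39  40  43  41  53  47
  38  37]
```

The pads are thin enough to slip into the channels, so I'll back off and check whether the ends are flush.

```bash
python3 -m inch '[[4.1,-0.1,-0.5,0,0,0,0],[4.1,-0.4,-2,0,0,0,0],[5.6,-0.8,-4,0,0,0,0],[5.6,0,0,0,0,0,0],[5.6,0,0,0,0,0,0]]'
python3 - <<'E'
from h import *
c=wrist();np.savez("w5.npz",**{k:c[k] for k in("img","mtx","R","t")})
im=c["img"][90:200,140:410];cv2.imwrite("pics/w5.png",cv2.convertScaleAbs(cv2.resize(im,None,fx=2.9,fy=2.9,interpolation=2),alpha=1.2,beta=20))
E
```

```text
time: 5.13
position: [0.5566, -0.1407, 0.0302]
ee_rot: [2.444, 1.973, -0.001]
contact_force: [0.9, 1.3, -0.1]
grip_width: 0.0559
finger_force: 0.0
```

View pics/w5.png

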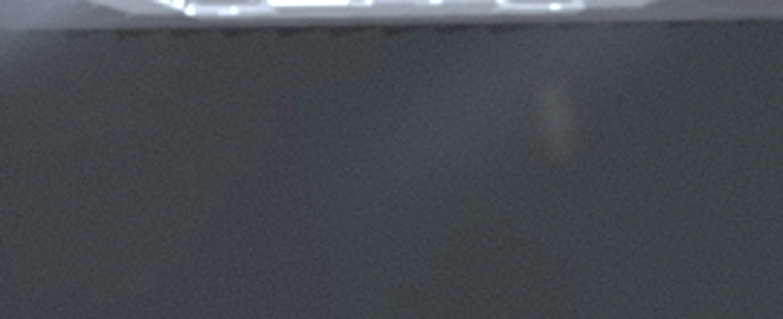

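The crop was too low; it shows the vise's side at rows 90-95. I'll view the same picture higher up.

```bash
python3 - <<'E'
from h import *
c=dict(np.load("w5.npz"))
im=c["img"][40:110,180:380];cv2.imwrite("pics/w5b.png",cv2.resize(im,None,fx=4,fy=4,interpolation=2))
E
```

```text
(no output)
```

View pics/w5b.png

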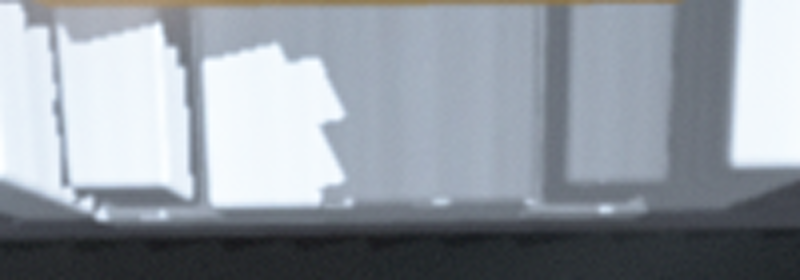

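The bar ends are now visible near the side face: the front at about row 86.8, columns 196-222, and the rear at about row 85.8, columns 322-346. I'll compare them with the jaw and land edges.

```bash
python3 - <<'E'
from h import *
c=dict(np.load("w5.npz"))
O=np.array([.5805,-.0195]);X=np.array([.9805,-.1967]);Y=np.array([.1967,.9805])
f=lambda u,v,z:[round(1000*float((ray(c,u,v,z)[:2]-O)@a),1) for a in(X,Y)]
g=cv2.cvtColor(c["img"],6).astype(int)
for u in (180,186,200,204,208,212,216,240,250,260,275,285,300,324,328,332,336,340,344,366,372,380,390,400):
    print(u,list(g[76:98,u]))
for n,u,v,z in(("front",208,86.8,.05),("rear",334,85.6,.05),("rjaw",372,81.3,.066),("land",240,91.5,.039),("land",300,90.5,.039)):print(n,f(u,v,z))
E
```

```text
180 [np.int64(251), np.int64(252), np.int64(252), np.int64(252), np.int64(253), np.int64(253), np.int64(251), np.int64(240), np.int64(209), np.int64(159), np.int64(131), np.int64(125), np.int64(121), np.int64(122), np.int64(121), np.int64(119), np.int64(112), np.int64(90), np.int64(74), np.int64(74), np.int64(76), np.int64(73)]
186 [np.int64(241), np.int64(240), np.int64(241), np.int64(240), np.int64(241), np.int64(241), np.int64(241), np.int64(241), np.int64(237), np.int64(230), np.int64(207), np.int64(164), np.int64(127), np.int64(118), np.int64(119), np.int64(120), np.int64(119), np.int64(116), np.int64(104), np.int64(80), np.int64(70), np.int64(70)]
200 [np.int64(243), np.int64(243), np.int64(243), np.int64(244), np.int64(244), np.int64(243), np.int64(244), np.int64(244), np.int64(243), np.int64(233), np.int64(202), np.int64(134), np.int64(116), np.int64(159), np.int64(213), np.int64(215), np.int64(180), np.int64(129), np.int64(97), np.int64(75), np.int64(69), np.int64(68)]
204 [np.int64(245), np.int64(245), np.int64(245), np.int64(245), np.int64(245), np.int64(245), np.int64(245
[... 6214 characters left out ...]
), np.int64(205), np.int64(180), np.int64(137), np.int64(89), np.int64(68), np.int64(70), np.int64(70), np.int64(65), np.int64(68), np.int64(68), np.int64(68), np.int64(65), np.int64(65), np.int64(69), np.int64(70), np.int64(75), np.int64(69), np.int64(66), np.int64(56), np.int64(41)]
400 [np.int64(119), np.int64(116), np.int64(112), np.int64(104), np.int64(98), np.int64(87), np.int64(76), np.int64(66), np.int64(67), np.int64(64), np.int64(66), np.int64(67), np.int64(67), np.int64(65), np.int64(66), np.int64(63), np.int64(65), np.int64(71), np.int64(68), np.int64(62), np.int64(51), np.int64(35)]
front [-25.4, -43.1]
rear [23.2, -43.4]
rjaw [33.0, -43.9]
land [-14.5, -43.9]
land [10.8, -43.9]
```

Both bar ends are within about 0.5-0.8 mm of the side face, so I take them as flush. Next is the drift.

```bash
python3 -m inch '[[6.5,0,-0.5,4,0,0,0],[6.5,0,-0.5,4,0,0,0],[6.5,-1,-1.5,3.5,0,0,0],[6.5,-2,-2.7,1.5,0,0,0],[6.5,-2,-2.7,0,0,0,0],[6.5,-2,-2.5,0,0,0,0],[6.5,0,0,0,0,0,0],[6.5,0,0,0,0,0,0]]'
python3 - <<'E'
from h import *
t=dict(np.load("top0.npz"));print("top est",ray(t,355.25,240.25,.096))
c=wrist();np.savez("w6.npz",**{k:c[k] for k in("img","mtx","R","t")});cv2.imwrite("pics/w6.png",c["img"])
print(proj(c,[.4863,-.2455,.096]),proj(c,[.4863,-.2455,.034]),proj(c,[.4863,-.2455,0]))
from cell import read_state;print(read_state()["position"])
E
```

```text
time: 5.85
position: [0.4866, -0.2425, 0.1605]
ee_rot: [2.441, 1.977, -0.0]
contact_force: [-0.5, 1.0, -1.0]
grip_width: 0.0648
finger_force: 0.0
top est [ 0.48575889 -0.24619465  0.096     ]
[278.80000508 221.28677031] [278.79713628 199.98520438] [278.79603114 191.77920239]
[ 0.48747902 -0.24119084  0.16045207]
```

View pics/w6.png

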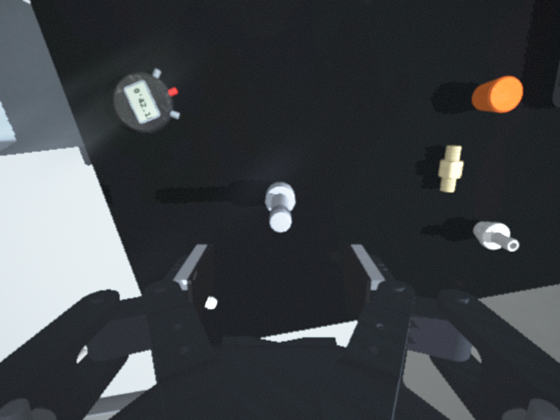

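The drift's top disc is at (281,221), within about 1 mm of my estimate. The bystanders are well clear. I'll descend and grip it just above the shoulder.

```bash
python3 -m inch '[[6.5,0,-0.4,-3,0,0,0],[6.5,0,0,-3,0,0,0],[6.5,0,0,-3,0,0,0],[6.5,0,0,-2,0,0,0],[6.5,0,0,-1.2,0,0,0],[6.5,0,0,0,0,0,0]]'; python3 -m inch '[[4,0,0,0,0,0,0],[3,0,0,0,0,0,0],[2.4,0,0,0,0,0,0],[2,0,0,0,0,0,0],[1.6,0,0,0,0,0,0],[1,0,0,0,0,0,0],[1,0,0,0,0,0,0],[1,0,0,0,0,0,0]]' 80
```

```text
time: 6.4
position: [0.487, -0.2438, 0.0362]
ee_rot: [-2.435, -1.979, 0.001]
contact_force: [-1.5, 0.6, 0.6]
grip_width: 0.065
finger_force: 0.0
time: 7.07
position: [0.4874, -0.2459, 0.0392]
ee_rot: [2.44, 1.978, -0.0]
contact_force: [-5.1, 1.5, 13.8]
grip_width: 0.0141
finger_force: 77.7
```

```bash
python3 -m inch '[[1,0,0,1,0,0,0],[1,0,0,2,0,0,0],[1,0,0,3,0,0,0],[1,0,0,3,0,0,0],[1,0,0,2.5,0,0,0],[1,0,0,0,0,0,0],[1,0,0,0,0,0,0]]' 100;  python3 -m inch '[[1,1.1,2.85,0,0,0,0],[1,1.1,2.85,0,0,0,0],[1,1.1,2.85,0,0,0,0],[1,1.1,2.85,0,0,0,0],[1,1.1,2.85,0,0,0,0],[1,1.1,2.85,0,0,0,0],[1,1.1,2.85,0,0,0,0],[1,1.4,2.8,0,0,0,0],[1,0,0,0,0,0,0],[1,0,0,0,0,0,0]]'
python3 - <<'E'
from h import *
from cell import *
print(read_state()["contact_force"])
for n in("scene","top"):
    c=read_camera(n);np.savez(n+"1.npz",**{k:c[k] for k in("img","mtx","R","t")})
c=wrist();np.savez("w7.npz",**{k:c[k] for k in("img","mtx","R","t")})
O=np.array([.5795,-.0185]);X=np.array([.9805,-.1967]);Y=np.array([.1967,.9805])
h=cv2.cvtColor(c["img"],40);m=cv2.inRange(h,(15,110,80),(38,255,255))
k=max(cv2.findContours(m,0,2)[0],key=cv2.contourArea);print(cv2.boundingRect(k))
print([proj(c,[*(O+a*X+b*Y),.083]).round(0) for a in(-.029,.029) for b in(.03,-.03)])
# dark nose+bright drift tip location along the block
E
```

```text
time: 7.65
position: [0.4877, -0.2461, 0.1549]
ee_rot: [2.438, 1.977, 0.001]
contact_force: [0.3, 0.6, -3.3]
grip_width: 0.0137
finger_force: 97.7
time: 8.48
position: [0.5779, -0.0162, 0.1521]
ee_rot: [-2.435, -1.982, 0.001]
contact_force: [0.4, -0.2, -2.9]
grip_width: 0.014
finger_force: 97.7
[ 0.3654772  -0.15992999 -2.86055706]
(243, 170, 78, 80)
[array([240., 175.]), array([244., 252.]), array([321., 174.]), array([319., 251.])]
```

```bash
python3 -m inch '[[1,0,0,-0.8,0,0,0],[1,0,0,-0.6,0,0,0],[1,0,0,-0.4,0,0,0],[1,0,0,0,0,0,0]]'; for i in 1 2 3; do python3 -m inch '[[1,0,0,-0.1,0,0,0],[1,0,0,-0.1,0,0,0],[1,0,0,0,0,0,0]]' | grep -E "posi|contact"; done
```

```text
time: 8.97
position: [0.5775, -0.0186, 0.1339]
ee_rot: [-2.439, -1.978, 0.002]
contact_force: [-0.9, 0.4, -1.9]
grip_width: 0.0138
finger_force: 97.7
position: [0.5783, -0.0182, 0.1332]
contact_force: [0.2, 0.4, -2.7]
position: [0.5782, -0.0182, 0.1311]
contact_force: [0.0, -0.3, -2.1]
position: [0.5782, -0.0182, 0.1291]
contact_force: [0.7, 0.5, -1.0]
```

```bash
for i in 1 2 3 4; do python3 -m inch '[[1,0,0,-0.05,0,0,0],[1,0,0,-0.05,0,0,0],[1,0,0,0,0,0,0]]' | grep -E "posi|contact"; done
```

```text
position: [0.5782, -0.0182, 0.1282]
contact_force: [0.3, 0.5, -1.4]
position: [0.5782, -0.0182, 0.1271]
contact_force: [0.1, -0.2, -1.7]
position: [0.5782, -0.0182, 0.1262]
contact_force: [0.4, 0.9, -1.6]
position: [0.5782, -0.0182, 0.1251]
contact_force: [-0.4, -0.0, -2.1]
```

```bash
for i in 1 2 3 4; do python3 -m inch '[[1,0,0,-0.05,0,0,0],[1,0,0,-0.05,0,0,0],[1,0,0,0,0,0,0]]' | grep -E "posi|contact"; done
```

```text
position: [0.5782, -0.0182, 0.1241]
contact_force: [0.0, -0.1, -2.7]
position: [0.5782, -0.0182, 0.1231]
contact_force: [1.1, -0.4, -2.1]
position: [0.5783, -0.0182, 0.1223]
contact_force: [0.1, 0.6, -0.6]
position: [0.5783, -0.0182, 0.1215]
contact_force: [-1.8, 0.6, 4.0]
```

```bash
for i in 1 2 3 4; do python3 -m inch '[[1,0,0,-0.05,0,0,0],[1,0,0,-0.05,0,0,0],[1,0,0,0,0,0,0]]' | grep -E "posi|contact"; done
```

```text
position: [0.5783, -0.0182, 0.1204]
contact_force: [-1.1, 0.5, 3.4]
position: [0.5783, -0.0182, 0.1194]
contact_force: [-1.6, 0.1, 4.2]
position: [0.5784, -0.0181, 0.1185]
contact_force: [-2.3, 0.1, 7.1]
position: [0.5783, -0.0181, 0.118]
contact_force: [-6.0, 0.1, 15.9]
```

```bash
for i in 1 2 3; do python3 -m inch '[[1,0,0,-0.04,0,0,0],[1,0,0,0,0,0,0]]' | grep -E "posi|contact"; done
```

```text
position: [0.5781, -0.018, 0.1177]
contact_force: [-9.2, 1.3, 19.4]
position: [0.5781, -0.018, 0.1175]
contact_force: [-10.9, -0.7, 23.6]
position: [0.578, -0.0179, 0.1173]
contact_force: [-14.0, 0.2, 28.2]
```

Centre press reached one-edge contact at about TCP z 0.118. Next I'll press over the rear edge.

```bash
python3 -m inch '[[1,0,0,0.4,0,0,0],[1,0,0,0.5,0,0,0],[1,0.9,-0.18,0,0,0,0],[1,0.9,-0.18,0,0,0,0],[1,0,0,-0.3,0,0,0],[1,0,0,0,0,0,0]]';for i in 1 2 3 4; do python3 -m inch '[[1,0,0,-0.05,0,0,0],[1,0,0,-0.05,0,0,0],[1,0,0,0,0,0,0]]' | grep -E "posi|contact"; done
```

```text
time: 13.72
position: [0.5965, -0.022, 0.121]
ee_rot: [-2.44, -1.978, 0.001]
contact_force: [0.2, 0.2, -2.8]
grip_width: 0.014
finger_force: 97.9
position: [0.596, -0.0217, 0.1208]
contact_force: [0.6, 1.3, -2.2]
position: [0.5962, -0.0218, 0.12]
contact_force: [0.2, 1.1, -1.9]
position: [0.5962, -0.0218, 0.119]
contact_force: [0.4, -0.1, -1.5]
position: [0.5962, -0.0218, 0.118]
contact_force: [0.5, -0.4, -1.6]
```

```bash
for i in 1 2 3 4; do python3 -m inch '[[1,0,0,-0.03,0,0,0],[1,0,0,-0.03,0,0,0],[1,0,0,0,0,0,0]]' | grep -E "posi|contact"; done
```

```text
position: [0.5963, -0.0218, 0.1174]
contact_force: [-0.1, -0.1, -1.3]
position: [0.5964, -0.0217, 0.1174]
contact_force: [-3.6, -0.4, 7.6]
position: [0.5965, -0.0217, 0.1173]
contact_force: [-6.4, -0.6, 16.0]
position: [0.5966, -0.0217, 0.1173]
contact_force: [-9.5, -0.7, 23.8]
```

The rear stops dead at 0.1174. Now the front.

```bash
python3 -m inch '[[1,0,0,0.4,0,0,0],[1,0,0,0.5,0,0,0],[1,-1.7,0.35,0,0,0,0],[1,-1.7,0.35,0,0,0,0],[1,0,0,-0.2,0,0,0],[1,0,0,0,0,0,0]]';for i in 1 2 3 4; do python3 -m inch '[[1,0,0,-0.05,0,0,0],[1,0,0,-0.05,0,0,0],[1,0,0,0,0,0,0]]' | grep -E "posi|contact"; done
```

```text
time: 16.22
position: [0.5618, -0.0148, 0.1227]
ee_rot: [2.44, 1.979, -0.001]
contact_force: [0.6, -0.8, -1.8]
grip_width: 0.0138
finger_force: 98.1
position: [0.5626, -0.0149, 0.1216]
contact_force: [0.3, 0.1, -1.4]
position: [0.5623, -0.0148, 0.1205]
contact_force: [0.3, 0.0, -2.2]
position: [0.5622, -0.0148, 0.1195]
contact_force: [0.6, -0.3, -1.2]
position: [0.5622, -0.0148, 0.1186]
contact_force: [-0.3, 0.3, -2.0]
```

```bash
for i in 1 2 3 4 5; do python3 -m inch '[[1,0,0,-0.03,0,0,0],[1,0,0,-0.03,0,0,0],[1,0,0,0,0,0,0]]' | grep -E "posi|contact"; done
```

```text
position: [0.5622, -0.0148, 0.118]
contact_force: [-1.2, -0.4, -2.3]
position: [0.5623, -0.0148, 0.1175]
contact_force: [-0.9, -0.7, -0.3]
position: [0.5623, -0.0147, 0.1174]
contact_force: [-4.8, 0.6, 9.5]
position: [0.5624, -0.0147, 0.1173]
contact_force: [-7.6, -0.3, 18.5]
position: [0.5626, -0.0146, 0.1172]
contact_force: [-10.3, 0.0, 28.2]
```

Both edges stop dead at the same height (foot at about 78 mm), each with over 25 N. The block is seated, so I'll take the drift back.

```bash
python3 -m inch '[[1,0,0,0.3,0,0,0],[1,0,0,1,0,0,0],[1,0,0,2,0,0,0],[1,0,0,1,0,0,0],[1,0,0,0,0,0,0]]' | grep -E "posi|contact"
python3 -m inch '[[1,-0.94,-2.89,0,0,0,0],[1,-0.94,-2.89,0,0,0,0],[1,-0.94,-2.89,0,0,0,0],[1,-0.94,-2.89,0,0,0,0],[1,-0.94,-2.89,0,0,0,0],[1,-0.94,-2.89,0,0,0,0],[1,-0.94,-2.89,0,0,0,0],[1,-0.94,-2.89,0,0,0,0],[1,0,0,0,0,0,0],[1,0,0,0,0,0,0]]'
python3 -m inch '[[1,0,0,-2,0,0,0],[1,0,0,-3,0,0,0],[1,0,0,-3,0,0,0],[1,0,0,-2,0,0,0],[1,0,0,-1,0,0,0],[1,0,0,-0.2,0,0,0],[1,0,0,0,0,0,0]]'
```

```text
position: [0.5634, -0.0147, 0.161]
contact_force: [0.4, 0.7, -2.2]
time: 19.72
position: [0.4861, -0.2476, 0.158]
ee_rot: [-2.443, -1.975, 0.001]
contact_force: [0.8, 1.3, -2.6]
grip_width: 0.0138
finger_force: 98.1
time: 20.3
position: [0.4874, -0.2453, 0.0467]
ee_rot: [-2.439, -1.98, -0.0]
contact_force: [-0.7, -0.5, -1.8]
grip_width: 0.0137
finger_force: 98.1
```

```bash
python3 -m inch '[[1,0,0,-0.2,0,0,0],[1,0,0,-0.2,0,0,0],[1,0,0,-0.1,0,0,0],[1,0,0,0,0,0,0]]'| grep -E "posi|contact"; for i in 1 2 3 4; do python3 -m inch '[[1,0,0,-0.04,0,0,0],[1,0,0,-0.02,0,0,0],[1,0,0,0,0,0,0]]' | grep -E "posi|contact"; done
```

```text
position: [0.4872, -0.2462, 0.0421]
contact_force: [-0.1, -1.3, -1.8]
position: [0.4871, -0.2461, 0.0412]
contact_force: [0.9, 0.3, -1.8]
position: [0.487, -0.246, 0.0404]
contact_force: [0.4, 0.1, -1.7]
position: [0.487, -0.246, 0.0398]
contact_force: [0.6, 0.2, -1.7]
position: [0.4871, -0.246, 0.0393]
contact_force: [-0.9, 0.7, 1.0]
```

```bash
python3 -m inch '[[1,0,0,-0.02,0,0,0],[1,0,0,0,0,0,0]]' 30|grep -E "posi|contact|fing"; python3 -m inch '[[1.6,0,0,0,0,0,0],[1.8,0,0,0,0,0,0],[2.2,0,0,0,0,0,0],[3,0,0,0,0,0,0],[4.5,0,0,0,0,0,0],[6.5,0,0,0,0,0,0],[6.5,0,0,0,0,0,0],[6.5,0,0,0,0,0,0]]' 
python3 -m inch '[[6.5,0,0,1,0,0,0],[6.5,0,0,2,0,0,0],[6.5,0,0,3,0,0,0],[6.5,0,0,3.5,0,0,0],[6.5,0,0,3.5,0,0,0],[6.5,0,0,2,0,0,0],[6.5,0,0,0,0,0,0],[6.5,0,0,0,0,0,0]]'
python3 - <<'E'
from h import *
from cell import *
t0=dict(np.load("top0.npz"));t=read_camera("top");w0=dict(np.load("w6.npz"));w=wrist()
d=cv2.absdiff(t0["img"],t["img"]).max(2)
# drift in wrist view: bright pixels near expected
P=[.487,-.246]
for n,c in(("before",w0),("after",w)):
    g=cv2.cvtColor(c["img"],6);m=(g>110).astype(np.uint8);m[:170]=0;m[245:]=0;m[:,:240]=0;m[:,330:]=0
    ks=cv2.findContours(m,0,2)[0];k=max(ks,key=cv2.contourArea);print(n,cv2.boundingRect(k),[proj(c,P+[z]).round(1) for z in(.096,.034)])
for n,(u,v) in dict(stop=(316,142),union=(347,162),fit=(384,143),watch=(293,306)).items(): print(n,d[v-12:v+13,u-12:u+13].mean().round(1))
for n,r in(("drift top",(225,265,330,370)),):
    for I in(t0["img"],t["img"]):
        g=cv2.cvtColor(I,6)[r[0]:r[1],r[2]:r[3]];print(n,cv2.boundingRect((g>110).astype(np.uint8)))
E
```

```text
position: [0.4871, -0.246, 0.0393]
contact_force: [-3.0, 1.2, 6.1]
finger_force: 98.5
time: 22.47
position: [0.487, -0.246, 0.039]
ee_rot: [-2.44, -1.979, 0.0]
contact_force: [-1.0, -0.6, -0.8]
grip_width: 0.0651
finger_force: 0.0
time: 23.13
position: [0.4874, -0.2462, 0.1907]
ee_rot: [2.438, 1.977, 0.001]
contact_force: [-0.4, -0.8, 0.8]
grip_width: 0.065
finger_force: 0.0
before (265, 183, 31, 50) [array([279.9, 221.7]), array([279.6, 200.3])]
after (266, 175, 27, 42) [array([278.5, 206.5]), array([278.6, 189.9])]
stop 2.4
union 34.4
fit 121.1
watch 2.2
drift top (12, 11, 18, 18)
drift top (12, 0, 28, 40)
```

```bash
python3 -m inch '[[5.6,1.75,2.6,0,0,0,0],[5.6,1.75,2.6,0,0,0,0],[5.6,1.75,2.6,0,0,0,0],[5.6,1.75,2.6,0,0,0,0],[5.6,0,0,-4,0,0,0],[5.6,0,0,-4,0,0,0],[5.6,0,0,-4,0,0,0],[5.6,0,0,-4,0,0,0],[5.6,0,0,0,0,0,0],[5.6,0,0,0,0,0,0]]'
python3 - <<'E'
from h import *
from cell import *
c=wrist();np.savez("w8.npz",**{k:c[k] for k in("img","mtx","R","t")})
O=np.array([.5795,-.0185]);X=np.array([.9805,-.1967]);Y=np.array([.1967,.9805])
w5=dict(np.load("w5.npz"))
for n,c in(("before",w5),("after",c)):
  g=cv2.GaussianBlur(cv2.cvtColor(c["img"],6),(3,3),0).astype(float)
  for nm,x,z in(("front",-.0255,.05),("rear",.023,.05),("rjaw",.034,.066),("rjaw2",.036,.066),("land",-.012,.039),("land",.0,.039),("land",.010,.039)):
    o=[]
    for dx in(-.002,0,.002):
        ys=np.arange(-.052,-.038,.0001);pp=np.array([proj(c,[*(O+(x+dx)*X+y*Y),z]) for y in ys],np.float32)
        v=cv2.remap(g.astype(np.float32),pp[None,:,0],pp[None,:,1],1)[0];v=np.convolve(v,np.ones(9)/9,"valid");o.append(round(float(ys[4:-4][np.argmax(np.diff(v))]*1000),1))
    print(n,nm,o)
t0=dict(np.load("top0.npz"));t=read_camera("top");d=cv2.absdiff(t0["img"],t["img"]).max(2)
for n,(u,v) in dict(stop=(316,142),union=(347,162),fit=(384,143),watch=(293,306)).items(): print(n,d[v-12:v+13,u-12:u+13].mean().round(1))
print(cv2.boundingRect((cv2.cvtColor(t["img"],6)[225:265,330:370]>110).astype(np.uint8)))
E
```

```text
time: 24.07
position: [0.5556, -0.1412, 0.0277]
ee_rot: [-2.436, -1.977, 0.004]
contact_force: [0.2, 0.6, 0.1]
grip_width: 0.0562
finger_force: 0.0
before front [-46.0, -46.8, -43.7]
before rear [-47.1, -47.0, -47.0]
before rjaw [-44.8, -44.8, -44.7]
before rjaw2 [-44.8, -44.7, -44.9]
before land [-44.6, -44.7, -44.7]
before land [-44.8, -46.8, -46.8]
before land [-44.9, -46.5, -46.6]
after front [-46.1, -47.0, -43.6]
after rear [-47.2, -47.1, -47.2]
after rjaw [-44.8, -44.6, -44.6]
after rjaw2 [-44.6, -44.6, -44.9]
after land [-44.7, -44.7, -44.8]
after land [-44.9, -46.6, -46.6]
after land [-45.0, -44.4, -44.4]
stop 130.5
union 80.1
fit 2.2
watch 77.1
(0, 0, 40, 40)
```

```bash
python3 -m inch '[[5.6,0,-0.3,4,0,0,0],[5.6,0,0,4,0,0,0],[5.6,0,0,4,0,0,0],[5.6,0,0,4,0,0,0],[5.6,0,0,4,0,0,0],[5.6,-2.8,-2.8,0,0,0,0],[5.6,-2.8,-2.8,0,0,0,0],[5.6,-2.8,-2.8,0,0,0,0],[5.6,-2.8,-2.8,0,0,0,0],[5.6,-2.8,-2.8,0,0,0,0]]' | grep posi
python3 -m inch '[[5.6,-2.8,-2.8,0,0,0,-3.5],[5.6,-2.8,-2.8,0,0,0,-3.5],[5.6,-2.8,-2.8,0,0,0,-3.5],[5.6,-2.8,-2.8,0,0,0,-3.5],[5.6,-2.8,-2.8,0,0,0,-3.5],[5.6,-2.5,-2.8,0,0,0,-3.5],[5.6,-2.5,-2.8,0,0,0,-3.5],[5.6,-2,-2.8,0,0,0,-3.5],[5.6,0,0,0,0,0,0],[5.6,0,0,0,0,0,0]]' | grep posi
python3 - <<'E'
from h import *
from cell import *
t0=dict(np.load("top0.npz"));t=read_camera("top");d=cv2.absdiff(t0["img"],t["img"]).max(2)
for n,(u,v) in dict(stop=(316,142),union=(347,162),fit=(384,143),watch=(293,306),drift=(350,246)).items(): print(n,d[v-12:v+13,u-12:u+13].mean().round(1))
print(cv2.boundingRect((cv2.cvtColor(t["img"],6)[225:265,330:370]>110).astype(np.uint8)))
E
```

```text
position: [0.416, -0.286, 0.232]
position: [0.2061, -0.5103, 0.2315]
stop 2.1
union 2.2
fit 2.0
watch 1.6
drift 4.3
(12, 11, 18, 18)
```

The bystanders are unmoved, and the drift stands upright on its original spot. I'll hand the job in.

```bash
python3 -c "
from cell import *
print(sign_off())"
```

```text
the job is handed in; nothing more can be done
None
```

Handed in with no verdict shown: the parallels are in, but pushed about 0.5–1 mm past flush; the block stops dead over both edges, pressed at about 25–30 N over each, though I did not test that the bars no longer slide; the drift stands upright on its original spot and the bystanders are unmoved.

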